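Clamp a panel in the drilling jig

ROBOT

A 6-joint arm with a two-finger parallel gripper is mounted at the origin on the work surface. World frame = base frame: x ahead of the robot, y to its left, z up, the work surface at z = 0. Lengths are in mm, angles in rad, forces in N, time in s.
With the tool pointing down it reaches from about 400 to 925 mm from the base axis. Payload 12.5 kg.
Tool frame: the origin (TCP) lies on the mounting face of the last link; the fingertips stand 190 mm ahead of it and the grasp point (between the pads) lies 171 mm ahead of it; z points along the fingers, y is the line along which they close (so a half turn about z gives the same grasp; the last joint's range is limited). The gripper opens to 95 mm and grips with 3 to 60 N. Pads are 20 mm wide; open, the fingers measure 119 mm over their backs; the gripper's body (75 mm by 180 mm) begins 59 mm behind the grasp point.
Start: joints at [-1.434, 0.491, 1.559, -0, 1.092, -0.106], TCP at [150.283, -606.663, 404.761] pointing down, gripper open.
Joint ranges: [-3.1, 3.1], [-0.84, 2.19], [0.05, 2.79], [-1.13, 4.28], [0.06, 2.93], [-2.69, 2.69]. Speed limits (rad/s): [2.22, 2.22, 2.79, 3.14, 3.14, 3.14].

INTERFACE

Orientations are given as [roll, pitch, yaw] about the fixed x, y, z axes, in that order (R = Rz(yaw) Ry(pitch) Rx(roll)).
In Python, from cell import env gives the robot as it stands.
- The arm moves only by the tool carry_out, never from a script. Its argument "series" is a list of rows, each a list of 5 numbers: the shift along the tool's x, y, z in m, then the turn about the tool's z in degrees, then the opening, from 0 (shut) to 1 (fully open). A call has 1 to 20 rows; each row is the pose to reach, as a shift and turn from the pose commanded when the call began, along the tool's axes at that moment; what a row does not reach only later rows make up. A row lasts 1/8 s, in which the tool goes at most 62.5 mm and 10.7 degrees, less where a joint would pass 70% of its speed; a pose out of reach is approached as far as the arm can. A call with a gripper value outside its range is refused whole. The fingers move at their own pace and stop on an object; the grip force is fixed at half the most. Time passes only in rows, so rows that repeat a pose let the fingers close. It gives the time, the measured TCP pose, the force, the opening and the grip force at its end, in the units of the state.
- env.state(): the state, without advancing time (a new reading comes with each control period).
- env.read_camera(name): name is "side" or "top"; returns (picture, depth): 480x640x3 uint8, red, green, blue; 480x640 float32, mm along the optical axis (not along the pixel's ray), 0 where there is no reading.
- env.get_calibration(name): a dict with "intrinsics" (3x3 intrinsics, pixels), "cam_to_world" (4x4, takes a point from camera to world coordinates). Camera axes: x right, y up, looking along -z (the intrinsics and any distortion apply to the point x, -y, -z); pixel columns grow to the right and rows downward; lengths in mm; the calibration is good to about 2 mm. A picture is of the moment at which its call begins. get_calibration takes no time and is no camera call.
- env.job_done(): hands the job in; it is judged then, once.
The state is a dict: "t": time; "joints": joint angles; "qvel": joint speeds; "tau": joint torques, N m; "eef_pos": TCP position; "tcp_rot": TCP orientation; "ft_force": force on the tool from outside, world axes, zero at the start; "moment": the same for the moment, N m; "opening": opening from 0.0 (shut) to 1.0 (fully open); "grip_force": force on a finger pad.
Only numpy, scipy, OpenCV 4.12 (cv2) and the standard library are available. Lean on these libraries where they do the work, as an engineer would, in place of code of your own. Each camera call takes 0.05 s, during which the arm holds its last target. There are 200 camera calls.

TASK

Get the loose wooden panel held ready for drilling: slide it on the jig until it is fully home, flush against both the long back fence and the low side stop, and then press the clamp's raised lever down until its catch holds it down by itself, with the rubber foot on the panel. Leave the tape roll, glue bottle, offcut and screwdriver where they are.

Things in the scene. Friction and masses are not known exactly. Their poses are not given: they have to be found in the camera images.
- jig: The jig, fixed to the bench: a plywood base 18 mm thick, spanning x = -205 to +135 and y = -175 to +185 mm; origin on the bench top, under the base. Its x axis points from the open front edge to the back fence. On it stand the fence, the side stop and, behind the fence at y = 0, the steel clamp bracket (60 mm wide, up to 92 mm above the bench).
- fence (a point): Middle of the back fence's stop face, at its foot on top of the base (jig frame x +50, y 0, z +18 mm). The fence is a wooden bar along the jig's y; the face looks to the jig's -x. 22 mm thick, from y = -135 to +125 mm, its top 48 mm above the bench. Axes as the jig's.
- side_stop (a point): Point on the side stop's stop face, at its foot on top of the base (jig frame x -25, y +70, z +18 mm). The stop is a low wooden bar along the jig's x; the face looks to the jig's -y. 20 mm thick, from x = -175 to +50 mm, its top 30 mm above the bench. Axes as the jig's.
- seat (a point): Point on the top of the jig's base (jig frame: x -25, y 0, z +18 mm) where the panel's origin lies when the panel is fully home: its +x edge against the fence and its +y edge against the side stop. Axes as the jig's.
- panel: The panel, a loose flat wooden board 150 (x) x 140 (y) x 18 mm thick, about 0.25 kg, lying flat on the jig's base, short of both stops (30 to 65 mm from the fence, 20 to 50 mm from the side stop) and turned by up to 0.25 rad. Origin at the centre of its underside.
- clamp_lever (a joint): Angle of the clamp lever: 0 = raised (as it starts, sloping up towards the front of the jig), 0.6 rad = fully down (level). A spring pushes it up, 6 to 9 N at the grip, until about 0.4 rad; past that the over-centre catch pulls it down to the end and holds it. Let go earlier, it springs back up.
- clamp_hinge (a point): The lever's hinge, in the bracket behind the fence: jig frame x +100, y 0, z +80 mm, turning about the jig's y axis. Axes as the jig's.
- clamp_press (a point): Where to press: top of the lever's black grip, 125 mm from the hinge along the lever and 9 mm above its middle line; moves with the lever. The grip is 30 mm wide, 18 mm thick, 85 to 160 mm from the hinge. Lever raised, the point is 158 mm above the bench; fully down, 89 mm. Its own -x axis runs along the lever away from the hinge (level when down), its y along the hinge.
- clamp_foot: The clamp's rubber foot under the lever, 22 mm across, 72 mm from the hinge; origin at the centre of its underside. It gives up to 6 mm on a spring, and presses a panel below it with about 9 N when the lever is fully down.
- tape_roll: Bystander: roll of paper tape, 68 mm across, 25 mm high, lying flat on the jig's base beyond the side stop. Origin at the centre of its underside.
- glue_bottle: Bystander: yellow glue bottle, 56 mm across, 160 mm tall, standing on the bench to the jig's -y side. Origin at the centre of its underside.
- offcut: Bystander: wooden offcut 90 (x) x 45 (y) x 30 mm on the bench to the jig's -y side. Origin at the centre of its underside.
- screwdriver: Bystander: screwdriver, lying on the bench to the jig's +y side.
Not all that is in view belongs to the job. Of the things like the panel, leave any that is blue or white; of the rest the smaller one is meant.

How it is judged:
By the outcome, as a careful person would: the job done as asked, in the order asked, and still so for the second after the job is handed in, with the robot touching nothing.
It also fails if it takes over 61 s, if anything falls off the work surface, if the arm or the gripper's body presses on something with over 40 N, if the wrist force passes 120 N, or if a joint passes its speed limit or range.

## Working session

There is one attempt and no reset: what is moved stays moved. The work goes in short steps, Python scripts to look and compute and a tool call to move; the robot and the scene stay as the last step left them, time stands still between calls to the robot, and variables do not carry over. Pictures are saved under pics/ and viewed, at most 10 in all, crops included, and the job is handed in when it is done.

Besides the shell and the picture viewer there is one more tool, called after "Call:" as a command line: name --pt "numbers of a row" for each row, then --argument value for the rest. carry_out: Moves the arm, as the interface text tells. Its arguments: {"type":"object","properties":{"series":{"type":"array","items":{"type":"array","items":{"type":"number"}}}},"required":["series"]}

```bash
ls; mkdir -p pics
cat > h.py <<'E'
import numpy as np, cv2
from cell import env
def cal(n):
    c=env.get_calibration(n); return np.array(c["intrinsics"]),np.array(c["cam_to_world"]),c
def cast(n,uv,z):
    K,T,_=cal(n); d=np.linalg.inv(K)@[uv[0],uv[1],1]; d=T[:3,:3]@[d[0],-d[1],-d[2]]; o=T[:3,3]
    return o+d*(z-o[2])/d[2]
def pix(n,p):
    K,T,_=cal(n); c=T[:3,:3].T@(np.array(p,float)-T[:3,3]); q=K@[c[0],-c[1],-c[2]]; return q[:2]/q[2]
def cloud(n,depth):
    K,T,_=cal(n); v,u=np.mgrid[:480,:640]; x=(u-K[0,2])/K[0,0]*depth; y=(v-K[1,2])/K[1,1]*depth
    return np.stack([x,-y,-depth],-1)@T[:3,:3].T+T[:3,3]
E
python3 - <<'E'
from h import *
for n in("top","side"):
    im,d=env.read_camera(n); cv2.imwrite(f"pics/{n}0.png",im[...,::-1]); np.save(n+"d.npy",d); np.save(n+"i.npy",im)
    print(n,cal(n)[1].round(2),cal(n)[0].round(1),[k for k in cal(n)[2]])
print(env.state())
E
```

```text
pics
top [[ 2.00000e-02  9.90000e-01 -1.40000e-01  3.55660e+02]
 [-1.00000e+00  2.00000e-02  0.00000e+00 -7.03300e+01]
 [ 0.00000e+00  1.40000e-01  9.90000e-01  1.48157e+03]
 [ 0.00000e+00  0.00000e+00  0.00000e+00  1.00000e+00]] [[511.3   0.  320.6]
 [  0.  511.3 240.9]
 [  0.    0.    1. ]] ['intrinsics', 'cam_to_world']
side [[-7.50000e-01  5.10000e-01 -4.20000e-01 -9.98400e+01]
 [-6.60000e-01 -5.70000e-01  4.90000e-01  6.94250e+02]
 [ 1.00000e-02  6.40000e-01  7.60000e-01  1.28564e+03]
 [ 0.00000e+00  0.00000e+00  0.00000e+00  1.00000e+00]] [[601.7   0.  299.9]
 [  0.  601.7 232.9]
 [  0.    0.    1. ]] ['intrinsics', 'cam_to_world']
{'t': 0.1, 'joints': array([-1.43360433e+00,  4.91507898e-01,  1.55940417e+00, -6.36366898e-06,
        1.09171299e+00, -1.05592429e-01]), 'qvel': array([ 4.18450703e-04, -1.15989140e-03, -1.69172690e-03, -8.26120193e-05,
        5.42291376e-04, -4.94482055e-05]), 'tau': array([ 4.04712730e-03, -6.13619399e+01, -2.58606970e+01,  6.94154506e-02,
        4.70322522e-02, -5.81970312e-05]), 'eef_pos': array([ 150.27590819, -606.63302415,  404.209339  ]), 'tcp_rot': array([-3.14056540e+00, -1.03199368e-04,  2.42787305e-01]), 'ft_force': array([ 1.0284695 , -0.3253921 ,  0.08604414]), 'moment': array([ 0.00395825, -0.06704604, -0.01265557]), 'grip_force': 0.0, 'opening': 1.0053620554113678}
```

View pics/top0.png

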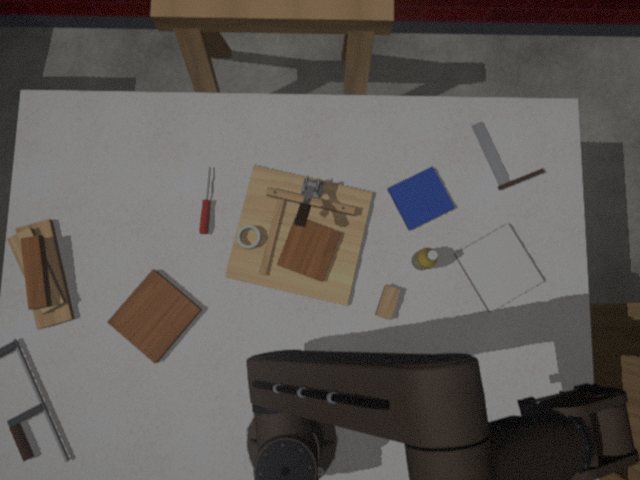

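View pics/side0.png

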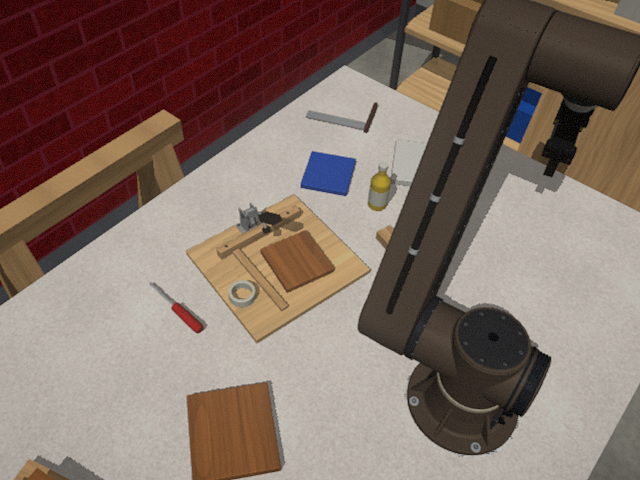

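The top view shows the jig with corners near (255,166), (374,190), (350,304) and (226,277). The panel is at (310,248), the lever at (305,205), the tape at (249,237) and the bottle at (427,258). The larger brown board at (155,316) is off the jig and isn't the target. Next I measure the jig and panel.

Run:
```python
from h import *
im=np.load("topi.npy"); d=np.load("topd.npy"); P=cloud("top",d)
hsv=cv2.cvtColor(im,cv2.COLOR_RGB2HSV)
print(hsv[285,240],hsv[250,305],hsv[300,345],hsv[120,120],hsv[240,270])
roi=np.zeros((480,640),bool); roi[150:315,215:385]=1
def big(m):
    m=cv2.morphologyEx(m.astype(np.uint8),cv2.MORPH_CLOSE,np.ones((5,5)))
    c,_=cv2.findContours(m,0,1); return max(c,key=cv2.contourArea)
def rect(n,c,z):
    w=np.array([cast(n,p,z)[:2] for p in c.reshape(-1,2)],np.float32); return cv2.minAreaRect(w)
mj=roi&(hsv[...,1]>70)
mp=roi&(hsv[...,1]>120)&(hsv[...,2]<140)&(hsv[...,0]<14)
for nm,m,z in(("jig",mj,18),("panel",mp,36)):
    c=big(m); r=rect("top",c,z); print(nm,r,cv2.boxPoints(r).round(1).tolist())
v=im.copy(); cv2.drawContours(v,[big(mj)],-1,(0,255,0),1); cv2.drawContours(v,[big(mp)],-1,(0,0,255),1)
cv2.imwrite("pics/m.png",cv2.resize(v[150:320,210:390],None,fx=3.4,fy=3.4,interpolation=2)[...,::-1])
print("z panel",np.median(P[245:252,300:312,2]),"bench",np.median(P[330:340,240:245,2]), "jig",np.median(P[285:295,325:335,2]))
```

```text
[ 23   8 136] [ 12 146  91] [ 18  84 130] [ 30   2 131] [ 16  96 127]
jig ((576.5919799804688, -10.180389404296875), (356.6973876953125, 335.95648193359375), 77.6717529296875) [[374.3999938964844, -148.60000610351562], [702.5999755859375, -220.3000030517578], [778.7999877929688, 128.1999969482422], [450.6000061035156, 199.89999389648438]]
panel ((531.6038818359375, -37.459693908691406), (135.89398193359375, 147.46408081054688), 70.39688873291016) [[439.29998779296875, -76.69999694824219], [578.2999877929688, -126.19999694824219], [623.9000244140625, 1.7999999523162842], [484.8999938964844, 51.29999923706055]]
z panel 36.37607061670144 bench 0.6390656700230011 jig 18.47880095379992
```

View pics/m.png

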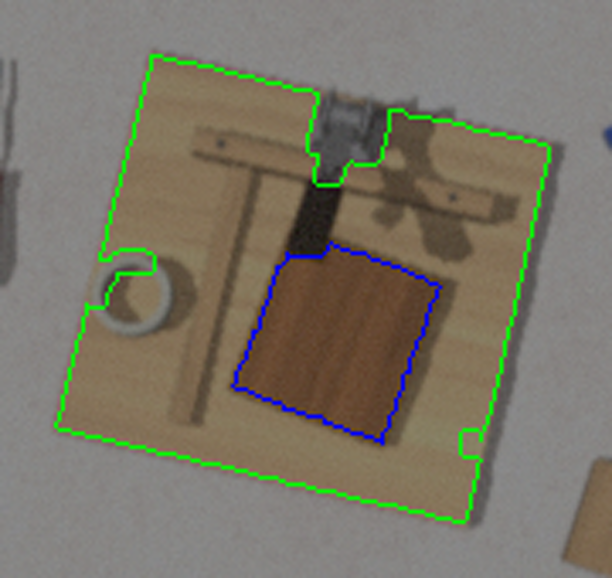

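The contours fit well. In jig coordinates the panel centre is at about (-73,-31), yaw -7.3°. The jig origin is at about (610,-22.5), yaw -12.3°. I'll push +y first with both open fingers, then +x.

Call:
carry_out --pt "0.045 -0.036 0 -8 1" --pt "0.09 -0.072 0 -16 1" --pt "0.135 -0.108 0 -24 1" --pt "0.18 -0.144 0 -32 1" --pt "0.225 -0.18 0 -40 1" --pt "0.27 -0.215 0 -48 1" --pt "0.315 -0.251 0 -55 1" --pt "0.36 -0.287 0 -60 1" --pt "0.405 -0.323 0 -63.8 1" --pt "0.448 -0.3575 0 -63.8 1" --pt "0.448 -0.3575 0 -63.8 1" --pt "0.448 -0.3575 0 -63.8 1" --pt "0.448 -0.3575 0 -63.8 1" --pt "0.448 -0.3575 0 -63.8 1"

```text
t: 1.85
eef_pos: [498.8, -152.8, 404.8]
tcp_rot: [3.141, 0.0, 1.355]
ft_force: [0.1, 0.2, 0.0]
opening: 1.002
grip_force: 0.0
```

Call:
carry_out --pt "0 0 0.05 0 1" --pt "0 0 0.1 0 1" --pt "0 0 0.145 0 1" --pt "0 0 0.17 0 1" --pt "0 0 0.18 0 1" --pt "0 0 0.188 0 1" --pt "0 0 0.188 0 1" --pt "0 0 0.188 0 1"

```text
t: 2.85
eef_pos: [499.3, -152.1, 217.5]
tcp_rot: [3.14, 0.0, 1.356]
ft_force: [-0.9, 0.1, 1.0]
opening: 0.997
grip_force: 0.0
```

Run:
```python
from h import *
im,d=env.read_camera("side")
cv2.imwrite("pics/s1.png",cv2.resize(im[150:360,160:440],None,fx=2.8,fy=2.8,interpolation=2)[...,::-1])
```

```text
(no output)
```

View pics/s1.png

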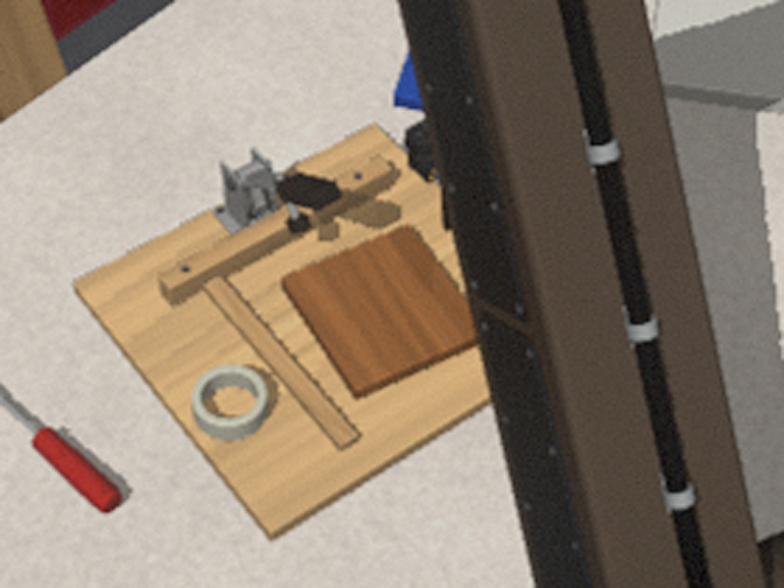

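The crop shows the panel untouched, with the stop face clear; the arm hides the fingers. I push along +y.

Call:
carry_out --pt "0.008 0 0 0 1" --pt "0.016 0 0 0 1" --pt "0.022 0 0 0 1" --pt "0.026 0 0 0 1" --pt "0.03 0 0 0 1" --pt "0.034 0 0 0 1" --pt "0.038 0 0 0 1" --pt "0.042 0 0 0 1" --pt "0.046 0 0 0 1" --pt "0.05 0 0 0 1" --pt "0.053 0 0 0 1" --pt "0.056 0 0 0 1" --pt "0.059 0 0 0 1" --pt "0.061 0 0 0 1" --pt "0.063 0 0 0 1"

```text
t: 4.78
eef_pos: [512.6, -90.3, 216.7]
tcp_rot: [-3.141, 0.0, 1.356]
ft_force: [-0.9, -1.4, 0.8]
opening: 0.997
grip_force: 1.0
```

Call:
carry_out --pt "0.001 0 0 0 1" --pt "0.002 0 0 0 1" --pt "0.003 0 0 0 1" --pt "0.003 0 0 0 1"

```text
t: 5.28
eef_pos: [513.2, -87.4, 216.7]
tcp_rot: [-3.142, -0.0, 1.356]
ft_force: [0.7, -0.0, -0.3]
opening: 0.999
grip_force: 0.3
```

Call:
carry_out --pt "0.001 0 0 0 1" --pt "0.002 0 0 0 1" --pt "0.003 0 0 0 1" --pt "0.004 0 0 0 1" --pt "0.004 0 0 0 1"

```text
t: 5.9
eef_pos: [513.8, -84.8, 216.7]
tcp_rot: [-3.141, 0.002, 1.357]
ft_force: [-6.1, -17.6, 0.3]
opening: 0.999
grip_force: 9.8
```

Run:
```python
from h import *
im,d=env.read_camera("side")
cv2.imwrite("pics/s2.png",cv2.resize(im[150:360,160:440],None,fx=2.8,fy=2.8,interpolation=2)[...,::-1])
```

```text
(no output)
```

View pics/s2.png

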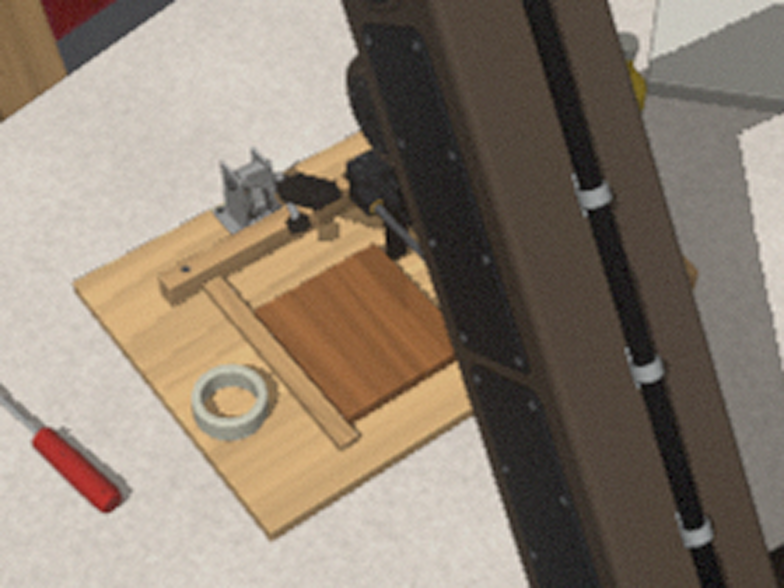

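The panel's +y edge lies flush along the side stop in the crop, from about (255,305) to (350,415). I retreat, lift, turn 90° and move in front of the panel.

Call:
carry_out --pt "-0.015 0 0 0 1" --pt "-0.03 0 0 0 1" --pt "-0.035 -0.01 -0.04 0 1" --pt "-0.035 -0.03 -0.08 10 1" --pt "-0.025 -0.05 -0.08 20 1" --pt "-0.01 -0.07 -0.08 30 1" --pt "0.01 -0.09 -0.08 40 1" --pt "0.03 -0.1 -0.08 50 1" --pt "0.05 -0.105 -0.08 60 1" --pt "0.065 -0.105 -0.08 70 1" --pt "0.077 -0.105 -0.08 80 1" --pt "0.077 -0.105 -0.08 90 1" --pt "0.077 -0.105 -0.08 90 1" --pt "0.077 -0.105 -0.04 90 1" --pt "0.077 -0.105 -0.01 90 1" --pt "0.077 -0.105 0 90 1" --pt "0.077 -0.105 0 90 1" --pt "0.077 -0.105 0 90 1"

```text
t: 8.2
eef_pos: [428.1, 13.9, 217.5]
tcp_rot: [-3.142, -0.001, -0.214]
ft_force: [0.8, -0.2, -0.6]
opening: 0.998
grip_force: 0.0
```

Run:
```python
from h import *
im,d=env.read_camera("top")
cv2.imwrite("pics/t3.png",cv2.resize(im[140:340,200:400],None,fx=3,fy=3,interpolation=2)[...,::-1])
p=env.state()['eef_pos'];a=np.deg2rad(-12.33);print(np.array([[np.cos(a),np.sin(a)],[-np.sin(a),np.cos(a)]])@(p[:2]-[609.7,-22.5]),env.state()['joints'])
```

```text
[-185.24364651   -3.16092355] [-1.21845623e-01  5.52321598e-01  2.20233615e+00 -2.18729948e-04
  3.85328429e-01  1.66293431e+00]
```

View pics/t3.png

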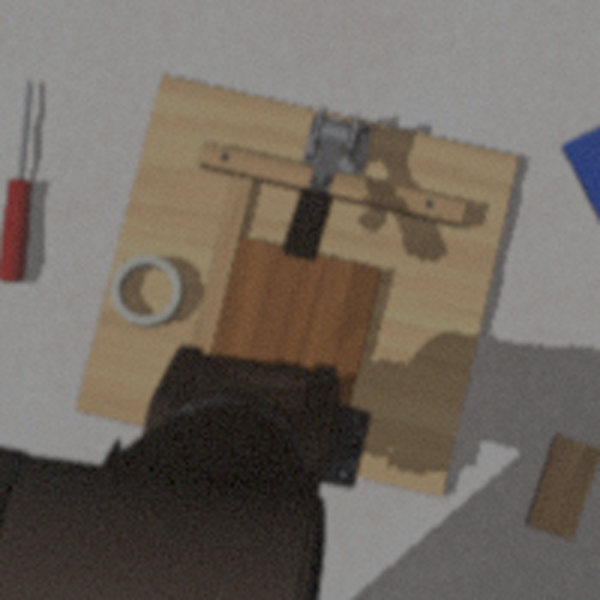

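The panel, centred near (300,310), is square against the side stop, and the gripper is in front of it. I push along +x; contact with the fence is expected after about 74 mm.

Call:
carry_out --pt "0.005 0 0 0 1" --pt "0.009 0 0 0 1" --pt "0.013 0 0 0 1" --pt "0.017 0 0 0 1" --pt "0.021 0 0 0 1" --pt "0.025 0 0 0 1" --pt "0.029 0 0 0 1" --pt "0.033 0 0 0 1" --pt "0.037 0 0 0 1" --pt "0.041 0 0 0 1" --pt "0.045 0 0 0 1" --pt "0.049 0 0 0 1" --pt "0.053 0 0 0 1" --pt "0.057 0 0 0 1" --pt "0.06 0 0 0 1" --pt "0.063 0 0 0 1" --pt "0.065 0 0 0 1" --pt "0.067 0 0 0 1" --pt "0.069 0 0 0 1" --pt "0.07 0 0 0 1"

```text
t: 10.75
eef_pos: [496.4, -0.9, 216.7]
tcp_rot: [3.142, -0.0, -0.215]
ft_force: [-2.4, -0.4, -0.0]
opening: 0.998
grip_force: 1.1
```

Call:
carry_out --pt "0.001 0 0 0 1" --pt "0.002 0 0 0 1" --pt "0.003 0 0 0 1" --pt "0.004 0 0 0 1" --pt "0.004 0 0 0 1"

```text
t: 11.38
eef_pos: [499.8, -1.6, 216.7]
tcp_rot: [3.141, 0.002, -0.214]
ft_force: [-4.7, 0.9, 3.0]
opening: 1.002
grip_force: 2.6
```

Call:
carry_out --pt "0.001 0 0 0 1" --pt "0.002 0 0 0 1" --pt "0.003 0 0 0 1" --pt "0.003 0 0 0 1"

```text
t: 11.88
eef_pos: [501.0, -1.8, 216.6]
tcp_rot: [3.141, 0.008, -0.214]
ft_force: [-15.6, 4.1, 11.6]
opening: 1.002
grip_force: 8.3
```

Run:
```python
from h import *
im,d=env.read_camera("side")
cv2.imwrite("pics/s3.png",cv2.resize(im[150:360,160:440],None,fx=2.8,fy=2.8,interpolation=2)[...,::-1])
```

```text
(no output)
```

View pics/s3.png

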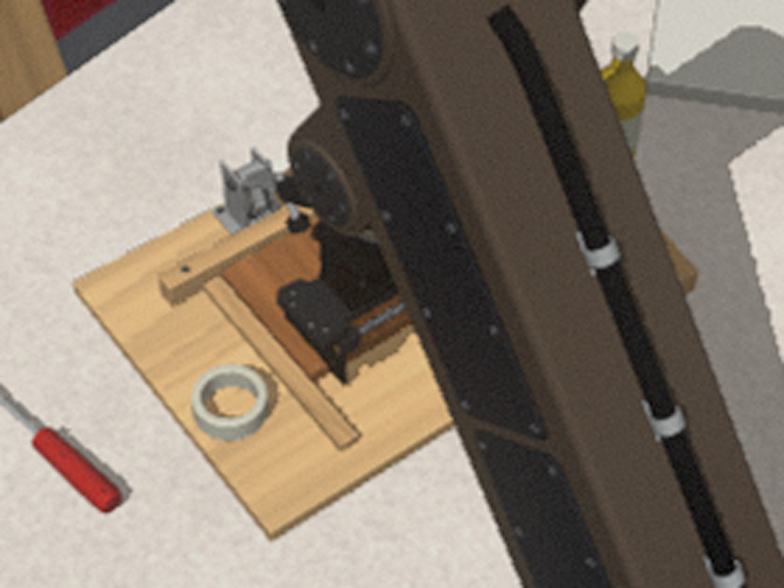

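The fingers reached jig x=-110.6 with 16 N, where the fence contact was predicted. I back off to check the seating.

Call:
carry_out --pt "-0.02 0 0 0 1" --pt "-0.05 0 0 0 1" --pt "-0.078 0 0 0 1" --pt "-0.078 0 0 0 1" --pt "-0.078 0 0 0 1"

```text
t: 12.55
eef_pos: [428.1, 14.1, 216.9]
tcp_rot: [-3.141, -0.002, -0.214]
ft_force: [-0.1, 0.3, 0.4]
opening: 0.999
grip_force: 0.0
```

Run:
```python
from h import *
a=cv2.resize(env.read_camera("top")[0][175:275,250:370],None,fx=5,fy=5,interpolation=2)
cv2.imwrite("pics/t4.png",a[...,::-1])
```

```text
(no output)
```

View pics/t4.png

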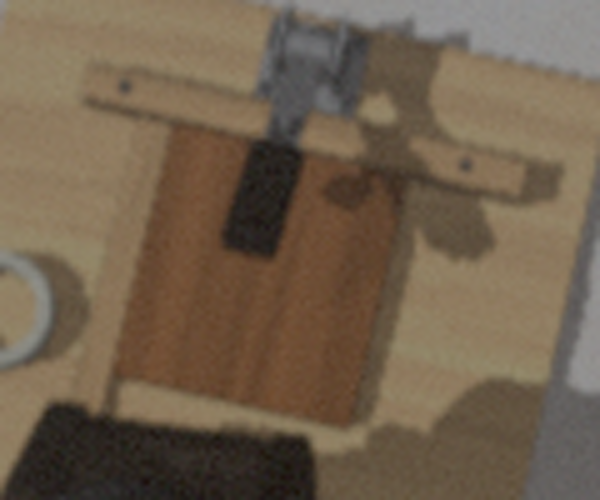

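The top view shows the panel against the fence at (165–405, 125–180) and against the stop at (165,125)–(115,380). I'll finish with a light confirming push toward the side stop.

Call:
carry_out --pt "0 0 -0.04 0 1" --pt "0 0.03 -0.08 -10 1" --pt "0.01 0.06 -0.08 -20 1" --pt "0.03 0.09 -0.08 -30 1" --pt "0.05 0.117 -0.08 -40 1" --pt "0.07 0.117 -0.08 -50 1" --pt "0.09 0.117 -0.08 -60 1" --pt "0.11 0.117 -0.08 -70 1" --pt "0.13 0.117 -0.08 -80 1" --pt "0.14 0.117 -0.08 -90 1" --pt "0.14 0.117 -0.08 -90 1" --pt "0.14 0.117 -0.08 -90 1" --pt "0.14 0.117 -0.04 -90 1" --pt "0.14 0.117 -0.01 -90 1" --pt "0.14 0.117 0 -90 1" --pt "0.14 0.117 0 -90 1" --pt "0.14 0.117 0 -90 1"

```text
t: 14.72
eef_pos: [539.0, -130.0, 217.8]
tcp_rot: [3.14, 0.0, 1.356]
ft_force: [0.1, 0.2, 0.1]
opening: 1.0
grip_force: 0.0
```

Call:
carry_out --pt "0.008 0 0 0 1" --pt "0.016 0 0 0 1" --pt "0.022 0 0 0 1" --pt "0.028 0 0 0 1" --pt "0.032 0 0 0 1" --pt "0.034 0 0 0 1" --pt "0.036 0 0 0 1" --pt "0.037 0 0 0 1" --pt "0.038 0 0 0 1" --pt "0.039 0 0 0 1" --pt "0.039 0 0 0 1"

```text
t: 16.1
eef_pos: [547.0, -92.5, 216.7]
tcp_rot: [-3.142, 0.001, 1.356]
ft_force: [-2.8, -8.0, -0.2]
opening: 0.997
grip_force: 3.9
```

Call:
carry_out --pt "0.001 0 0 0 1" --pt "0.001 0 0 0 1" --pt "-0.015 0 0 0 1" --pt "-0.03 0 0 0 1" --pt "-0.035 0 -0.05 0 0.5" --pt "-0.035 0 -0.1 0 0" --pt "-0.035 0 -0.15 0 0" --pt "-0.035 0 -0.17 0 0" --pt "0.0 0.02 -0.17 0 0" --pt "0.05 0.045 -0.17 0 0" --pt "0.08 0.045 -0.17 0 0" --pt "0.08 0.045 -0.17 0 0" --pt "0.08 0.045 -0.17 0 0" --pt "0.08 0.045 -0.17 0 0"

```text
t: 17.85
eef_pos: [607.9, -24.3, 386.8]
tcp_rot: [3.142, 0.0, 1.355]
ft_force: [0.3, 0.4, -0.1]
opening: 0.024
grip_force: 0.0
```

Run:
```python
from h import *
a=cv2.resize(env.read_camera("side")[0][150:350,180:400],None,fx=2.7,fy=2.7,interpolation=2)
cv2.imwrite("pics/s5.png",a[...,::-1])
p=env.state()['eef_pos'];a=np.deg2rad(-12.33);print(np.array([[np.cos(a),np.sin(a)],[-np.sin(a),np.cos(a)]])@(p[:2]-[609.7,-22.5]),p[2])
```

```text
[-1.4008863  -2.11112574] 386.83798078173004
```

View pics/s5.png

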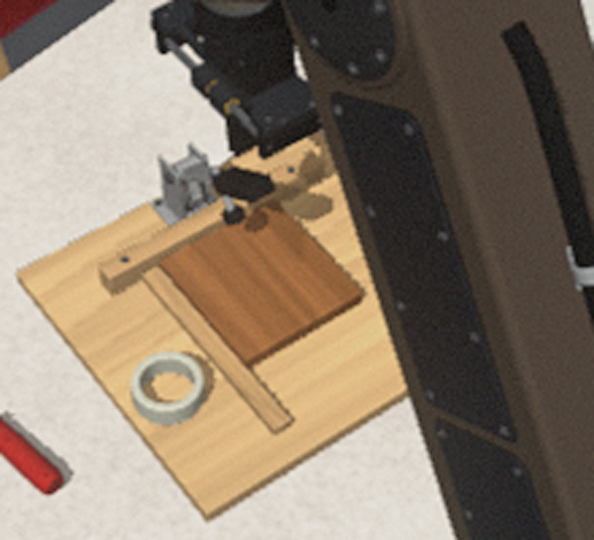

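The panel is flush with both stops, and the fingertips at (240,150) sit above the grip at (245,182). I press down along the lever's arc.

Call:
carry_out --pt "0.002 0 0.01 0 0" --pt "0.002 0 0.02 0 0" --pt "0.002 -0.001 0.027 0 0" --pt "0.002 -0.002 0.033 0 0" --pt "0.002 -0.004 0.039 0 0" --pt "0.002 -0.006 0.045 0 0" --pt "0.002 -0.009 0.051 0 0" --pt "0.002 -0.011 0.057 0 0" --pt "0.002 -0.013 0.063 0 0" --pt "0.002 -0.015 0.069 0 0" --pt "0.002 -0.017 0.075 0 0" --pt "0.002 -0.019 0.081 0 0"

```text
t: 19.4
eef_pos: [589.8, -17.1, 305.5]
tcp_rot: [3.141, 0.0, 1.356]
ft_force: [0.3, -0.6, -0.2]
opening: 0.004
grip_force: 0.1
```

Call:
carry_out --pt "0 -0.001 0.005 0 0" --pt "0 -0.003 0.01 0 0" --pt "0 -0.004 0.015 0 0" --pt "0 -0.005 0.02 0 0" --pt "0 -0.005 0.024 0 0" --pt "0 -0.005 0.026 0 0" --pt "0 -0.005 0.026 0 0"

```text
t: 20.27
eef_pos: [585.1, -16.1, 279.8]
tcp_rot: [3.141, 0.0, 1.356]
ft_force: [-0.4, 1.3, 0.1]
opening: 0.005
grip_force: 0.5
```

Call:
carry_out --pt "0 0 -0.03 0 0" --pt "0 0 -0.08 0 0" --pt "0 0 -0.13 0 0" --pt "-0.03 0 -0.17 0 0" --pt "-0.08 0 -0.17 0 0" --pt "-0.12 0 -0.17 0 0" --pt "-0.12 0 -0.17 0 0" --pt "-0.12 0 -0.17 0 0"

```text
t: 21.28
eef_pos: [559.6, -133.0, 449.7]
tcp_rot: [-3.142, -0.0, 1.356]
ft_force: [-0.2, 0.6, -0.1]
opening: 0.003
grip_force: 0.0
```

Run:
```python
from h import *
a=cv2.resize(env.read_camera("side")[0][150:350,180:400],None,fx=2.7,fy=2.7,interpolation=2)
cv2.imwrite("pics/s6.png",a[...,::-1]); print(env.state()['ft_force'],env.state()['t'])
```

```text
[-0.38550675 -0.47254375  0.15813288] 21.325
```

View pics/s6.png

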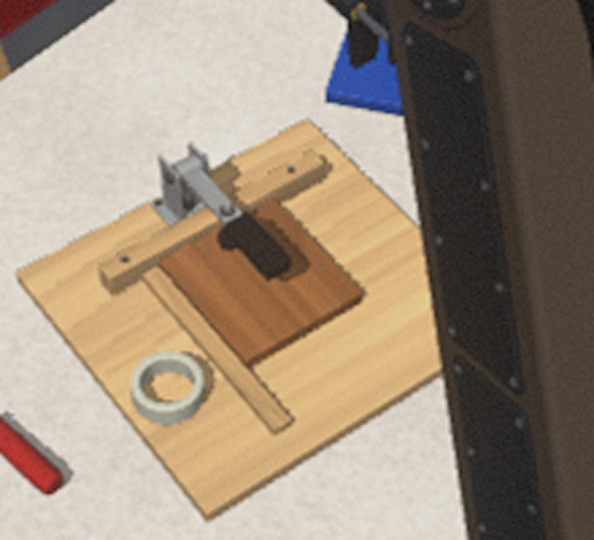

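The lever is down and level, with its grip over the panel at (265,250), and it stays down with the robot clear. The panel is still flush.

```bash
python3 -c "
from cell import env
print(env.job_done())"
```

```text
the job is handed in; nothing more can be done
None
```

The panel sits flush against the fence and side stop, the clamp lever is latched down on it, and the job was handed in at about 21 s with the arm clear and the four bystanders not touched.

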